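# Close up the repaired rotary hammer's gear case

## Task

Close up the rotary hammer on the service board: put the large steel gear back flat in the open round well of the gear case with its hub upward, swing the lid fully shut over it, then turn the dark lock collar clockwise until its upright lug lines up with the fixed steel pointer bar (it can be turned past it), and last screw the black winged grease cap clockwise until it stops. Do it in that order and leave the other parts, tools and containers where they are.

Things in the scene. Friction and masses are not known exactly. Their poses are not given: they have to be found in the camera images.
- case: aluminium gear case of the hammer, fixed on a black rubber board (230 x 300 mm, 12 mm thick). Origin: on the table under the round well's axis; z up. The yellow motor (86 mm thick, top 99 mm high) lies along +x to x = 0.24, the nose (60 mm thick, top 75 mm high) along +y to y = 0.25; the lid's hinge bracket stands at (0, 0.091), 105 mm high; the grease cap's axis is at (-0.07, -0.115)
- well_floor (a point): centre of the floor of the round well: a cup 116 mm in inside diameter, 132 mm outside, open upward, its floor 40 mm and its rim 100 mm above the table; axes as case
- gear: the large steel gear, lying flat, hub up: toothed disc 86 mm across, 20 mm thick, with a plain round hub 28 mm in diameter rising above it to 54 mm in all; about 0.35 kg. Origin: centre of its underside. One of three loose steel gearbox parts (with pinion and bearing), which change places
- lid (a joint): angle (rad) of the aluminium lid, a disc 128 mm across, 8 mm thick, with a 34 mm wide tab at its free edge. 0 = shut flat on the well, its top 109 mm above the table, reaching from the hinge along the case's -y; grows as it opens upward, to 1.9. Starts at 1.45 to 1.75. Stays where left: stiff hinge, 0.32 N m (3 to 4 N at 100 mm). Can be pushed shut with closed fingers from behind and above
- lid_hinge (a point): middle of the lid's hinge axis, at (0, 0.085, 0.108) in the case's frame; the axis runs along the case's x. The lid disc's centre is 85 mm from it, the tab's end 177 mm; the lid's outer face is 1 mm outward of the axis
- lid_tab (a point): point on the tab at the lid's free edge, 165 mm from the hinge
- collar (a joint): angle (rad) of the dark steel lock collar around the well (ring 160 mm outside, 85 to 99 mm above the table, with two hooks up to 118 mm high). Turns about the well's vertical axis; grows clockwise seen from above, 0 to 1.6; starts at 0 to 0.35. Locked mark at 1.25 (lug in line with the pointer bar); the stop at 1.6 is past it. Stays where left, friction 0.25 N m
- lock_lug (a point): top of the collar's upright lug, on its middle line 96 mm from the well's axis. The lug is 12 mm thick (tangentially), spans 76 to 108 mm from the axis; its top is 137 mm above the table, 38 mm above the ring. In the case's frame it stands at the angle 0.436 rad - collar from x towards y
- lock_mark (a point): point on top of the fixed steel pointer bar (8 mm wide, radial, its top 82 mm above the table, its end 146 mm from the well's axis), 135 mm from the well's axis; the lug is locked when it is in line with this bar as seen from the axis
- cap (a joint): angle of the black screw cap of the grease filler in rad: grows clockwise seen from above (tightening), 0 to 1.5; starts at 0 to 0.25; 1.5 is the stop, fully tight. Stays where it is left, friction about 0.12 N m; does not sink as it turns
- cap_grip (a point): centre of the top of the cap's upright wing, on the cap's axis, 110 mm above the table. Cap 50 mm across, its disc's top 80 mm above the table; the wing on it is a bar 48 mm long, 12 mm thick, 30 mm tall. In the case's frame the wing runs along the direction 1.5 rad - cap from x towards y (along the case's x when tight)
- pinion: the small steel pinion: toothed disc 52 mm across and 22 mm thick with a thin shaft 20 mm in diameter, 67 mm tall in all; not used, leave it. Origin: centre of its underside
- bearing: plain steel ball-bearing ring, outside 72 mm, bore 34 mm, 18 mm thick; not used, leave it. Origin: centre of its underside
- canister: open brushed-steel canister, 140 mm in diameter and height; leave it. Origin: centre of its underside
- spray_can: spray can, 56 mm in diameter, 170 mm tall; leave it. Origin: centre of its underside
- spray_cap: small cup (the can's cap) 56 mm across, 50 mm tall; leave it. Origin: centre of its underside
- screwdriver: screwdriver lying on the table, about 200 mm long; leave it
- grease_jar: low white jar, 76 mm in diameter, 75 mm tall; leave it. Origin: centre of its underside
Things that resemble listed ones, but are neither listed nor needed, are in the scene too. Leave any turquoise look-alike of the gear alone.

How it is judged:
On the way, in this order (a step that is already met when the one before it is completed fails the run):
1. the gear lies flat on the well's floor, hub up, let go (horizontal distance between gear and well_floor below 0.022 m and z of gear in the frame of well_floor between -0.006 and 0.008 m and angle between gear's own z axis and vertical below 0.12 rad and contact force between the fingers and gear below 0.3 N), for 0.2 s.
2. the lid is shut over the gear (horizontal distance between gear and well_floor below 0.022 m and z of gear in the frame of well_floor between -0.006 and 0.008 m and angle between gear's own z axis and vertical below 0.12 rad and value of joint lid below 0.06 rad), for 0.2 s.
3. the lock collar's lug stands at the pointer bar, lid shut (value of joint lid below 0.06 rad and value of joint collar between 1.15 and 1.35 rad), for 0.2 s.
4. the grease cap is screwed home, the collar still locked (all of step 3 and value of joint cap above 1.36 rad), for 0.2 s.
At the end, for the whole second after the job is handed in: The gear lies flat on the well's floor, hub up (within 22 mm of its middle, 8 mm in height, 0.12 rad of tilt); the lid is shut (under 0.06 rad); the collar is within 0.1 rad of its locked mark at 1.25 rad; the grease cap is turned to its stop (over 1.36 of 1.5 rad) (all of step 4 and horizontal distance between gear and well_floor below 0.022 m and z of gear in the frame of well_floor between -0.006 and 0.008 m and angle between gear's own z axis and vertical below 0.12 rad); the robot touches nothing.
It fails at once if another part, tool or container is moved by more than 30 mm (distance of any of pinion, bearing, canister, spray_can, spray_cap, screwdriver, grease_jar from where it was at the start of the episode above 0.03 m).
It also fails if it takes over 72 s, if anything falls off the work surface, if the arm or the gripper's body presses on something with over 40 N, if the wrist force passes 120 N, or if a joint passes its speed limit or range.

## Robot

A 6-joint arm with a two-finger parallel gripper is mounted at the origin on the work surface. World frame = base frame: x ahead of the robot, y to its left, z up, the work surface at z = 0. Lengths are in m, angles in rad, forces in N, time in s.
With the tool pointing down it reaches from about 0.3 to 0.875 m from the base axis. Payload 4.2 kg.
Tool frame: the origin (TCP) lies on the centre line of the jaws, within the pads' length; the fingertips stand 19 mm ahead of it and the grasp point (between the pads) is the TCP; z points along the fingers, y is the line along which they close (so a half turn about z gives the same grasp; the last joint's range is limited). The gripper opens to 85 mm and grips with 20 to 120 N. Pads are 22 mm wide; open, the fingers measure 114 mm over their backs; the gripper's body (76 mm by 85 mm) begins 54 mm behind the grasp point. The pads swing forward as they close: fully open they stand 13 mm farther back than shut.
Start: joints at [1.158, 0.32, 1.565, -0, 1.257, -0.02], TCP at [0.22, 0.531, 0.25] pointing down, gripper open.
Joint ranges: [-3.11, 3.11], [-0.84, 2.01], [0.21, 2.61], [-1.34, 4.49], [0.05, 2.63], [-2.56, 2.56]. Speed limits (rad/s): [2.57, 2.57, 3.14, 3.14, 3.14, 3.14].

## Interface

Orientations are given as a unit quaternion [x, y, z, w].
In Python, from rig import arm gives the robot as it stands.
- The arm moves only by the tool apply_moves, never from a script. Its argument "increments" is a list of rows, each an object with "travel": the shift along the tool's x, y, z in units of 30 mm (1.0 is 30 mm), a list of three; "twist": the turn, a rotation vector about the tool's x, y, z in units of 5 degrees (1.0 is 5 degrees), a list of three; "jaw": the closure, from -1 (fully open) to 1 (shut). In form: [{"travel": [tx, ty, tz], "twist": [wx, wy, wz], "jaw": jaw}, ...]. A call has 1 to 10 rows; each row shifts and turns the commanded pose from where the row before left it, along the tool's axes as they then stand; what a row does not reach is not made up. A row lasts 1/8 s, in which the tool goes at most 62.5 mm and 10.7 degrees, less where a joint would pass 70% of its speed; a pose out of reach is approached as far as the arm can. A call is refused whole if a number of a shift passes 1 or a number of a turn 1, either way. A call with a gripper value outside its range is refused whole. The fingers move at their own pace and stop on an object; "force" is the grip in N (left out, the last holds). Time passes only in rows, so rows that do not move let the fingers close. It gives the time, the measured TCP pose, the force, the opening and the grip force at its end, in the units of the state.
- arm.read_state(): the state, without advancing time (a new reading comes with each control period).
- arm.camera(name): name is "side" or "top" or "wrist"; returns a dict with "img" (420x560x3 uint8, red, green, blue), "range_z" (420x560 float32, m along the optical axis (not along the pixel's ray), 0 where there is no reading), "mtx" (3x3 intrinsics, pixels), "rvec" (rotation vector, rad) and "tvec" (3), from world to camera coordinates, as OpenCV has them; the wrist camera has in their place "hand_eye" (4x4, takes a point from camera to tool coordinates, whose origin is the TCP and whose axes are the flange's). Camera axes: x right, y down, z forward; pixel columns grow to the right and rows downward; lengths in m; the calibration is good to about 2 mm. A picture is of the moment at which its call begins: read the wrist's pose just before it.
- arm.finish_job(): hands the job in; it is judged then, once.
Trained networks look in the newest picture that a camera, given by its name, has taken for a name from the list of things; names that differ only in an ending like _2 or _b are one class to them, and where a whole thing is asked for, a point or a joint stands for the part that bears it (a point fixed in the world has none). Each returns a list of dicts, best first, with "score" (0 to 1); they miss things now and then, are a little off and sometimes report something else, mostly with a low value. They report only what shows in the picture. A call takes as long as a camera call. They do not tell look-alikes from the thing itself.
- arm.silhouettes(target, camera): "pixels" (420x560 bool, what is visible of it).
- arm.spot_point(target, camera): "position" ([x, y, z] in m, in the coordinates of the camera as it stood for that picture, good to about 4 mm: a listed point, or the origin of a listed thing).
The state is a dict: "time": time; "q": joint angles; "qvel": joint speeds; "joint_torque": joint torques, N m; "eef_pos": TCP position; "eef_rot": TCP orientation; "force": force on the tool from outside, world axes, zero at the start; "torque": the same for the moment, N m; "gripper_width": finger opening in m; "finger_force": force on a finger pad.
Only numpy, scipy, OpenCV 4.12 (cv2) and the standard library are available. Lean on these libraries where they do the work, as an engineer would, in place of code of your own. Each camera call takes 0.05 s, during which the arm holds its last target. There are 200 camera calls.

## Working session

There is one attempt and no reset: what is moved stays moved. The work goes in short steps, Python scripts to look and compute and a tool call to move; the robot and the scene stay as the last step left them, time stands still between calls to the robot, and variables do not carry over. Pictures are saved under pics/ and viewed, at most 10 in all, crops included, and the job is handed in when it is done.

Besides the shell and the picture viewer there is one more tool, called after "Request:" as name(argument=value, ...), one argument or row to a line, values as JSON. apply_moves: Moves the arm, as the interface text tells. Its arguments: {"type":"object","properties":{"increments":{"type":"array","items":{"type":"object","properties":{"travel":{"type":"array","items":{"type":"number"}},"twist":{"type":"array","items":{"type":"number"}},"jaw":{"type":"number"}}}},"force":{"type":"number"}},"required":["increments"]}

```bash
mkdir -p pics; cat > h.py <<'E'
import numpy as np, cv2
from rig import arm
from scipy.spatial.transform import Rotation as R
def cam(n):
    s=arm.read_state(); c=arm.camera(n)
    if n=="wrist":
        T=np.eye(4); T[:3,:3]=R.from_quat(s["eef_rot"]).as_matrix(); T[:3,3]=s["eef_pos"]
        c["T"]=T@np.array(c["hand_eye"])
    else:
        M=np.eye(4); M[:3,:3]=cv2.Rodrigues(np.array(c["rvec"],float))[0]; M[:3,3]=np.ravel(c["tvec"]); c["T"]=np.linalg.inv(M)
    return c
def w(c,p): return c["T"][:3,:3]@np.array(p)+c["T"][:3,3]
def px(c,P):
    q=np.linalg.inv(c["T"])@np.r_[P,1]; u=c["mtx"]@q[:3]; return (u[:2]/u[2]).round().astype(int)
def save(c,f,box=None,scale=1):
    i=cv2.cvtColor(c["img"],cv2.COLOR_RGB2BGR)
    if box: x0,y0,x1,y1=box; i=i[y0:y1,x0:x1]
    cv2.imwrite("pics/"+f,cv2.resize(i,None,fx=scale,fy=scale,interpolation=cv2.INTER_CUBIC))
def spots(c,n,names):
    for t in names:
        for d in arm.spot_point(t,n)[:4]:
            P=w(c,d["position"]); print(n,t,round(d["score"],2),P.round(3),px(c,P))
E
python3 - <<'E'
from h import *
N="case well_floor gear lid_hinge lid_tab lock_lug lock_mark cap_grip pinion bearing canister spray_can spray_cap screwdriver grease_jar".split()
ims=[]
for n in("top","side"):
    c=cam(n); save(c,n+"0.png",scale=1.4); spots(c,n,N)
E
```

```text
top case 0.95 [0.529 0.102 0.006] [242 220]
top well_floor 0.86 [0.528 0.091 0.039] [245 218]
top well_floor 0.18 [0.624 0.093 0.135] [243 180]
top well_floor 0.16 [ 0.766 -0.118 -0.001] [314 144]
top gear 0.96 [ 0.491 -0.379 -0.001] [402 233]
top gear 0.81 [ 0.332 -0.142 -0.004] [323 286]
top lid_hinge 0.56 [0.537 0.176 0.108] [214 212]
top lid_tab 0.5 [0.53  0.161 0.267] [213 205]
top lock_lug 0.7 [0.622 0.097 0.137] [242 180]
top lock_lug 0.38 [0.537 0.176 0.11 ] [214 212]
top lock_mark 0.68 [ 0.611 -0.012  0.086] [280 188]
top cap_grip 0.83 [ 0.454 -0.016  0.109] [282 241]
top pinion 0.63 [ 0.473 -0.201 -0.   ] [343 239]
top bearing 0.94 [ 0.628 -0.181  0.002] [336 188]
top canister 0.69 [0.318 0.384 0.   ] [146 290]
top canister 0.57 [ 0.449 -0.016  0.109] [282 243]
top spray_can 0.98 [ 0.769 -0.12   0.002] [315 143]
top spray_cap 0.75 [ 0.757 -0.3    0.001] [374 147]
top screwdriver 0.58 [ 0.316 -0.322 -0.002] [384 292]
top screwdriver 0.49 [ 0.47  -0.203 -0.002] [343 240]
top grease_jar 0.92 [ 0.686 -0.401  0.002] [407 170]
top grease_jar 0.6 [ 0.471 -0.202  0.   ] [343 239]
t
[... 664 characters left out ...]
0.452 -0.014  0.111] [256 220]
side cap_grip 0.54 [0.628 0.098 0.138] [318 174]
side pinion 0.62 [ 0.472 -0.198  0.005] [276 307]
side pinion 0.17 [0.526 0.099 0.04 ] [280 206]
side bearing 0.88 [ 0.628 -0.182  0.004] [340 293]
side canister 0.85 [ 0.319  0.386 -0.004] [201 163]
side canister 0.4 [0.535 0.182 0.108] [278 167]
side canister 0.26 [0.525 0.1   0.041] [280 206]
side spray_can 0.74 [ 0.769 -0.115  0.002] [390 264]
side spray_can 0.23 [ 0.45  -0.012  0.11 ] [255 220]
side spray_cap 0.94 [ 0.753 -0.296  0.001] [407 326]
side screwdriver 0.74 [ 0.318 -0.326 -0.   ] [212 367]
side screwdriver 0.55 [ 0.489 -0.38  -0.003] [297 379]
side screwdriver 0.32 [ 0.468 -0.198  0.005] [274 307]
```

View pics/top0.png

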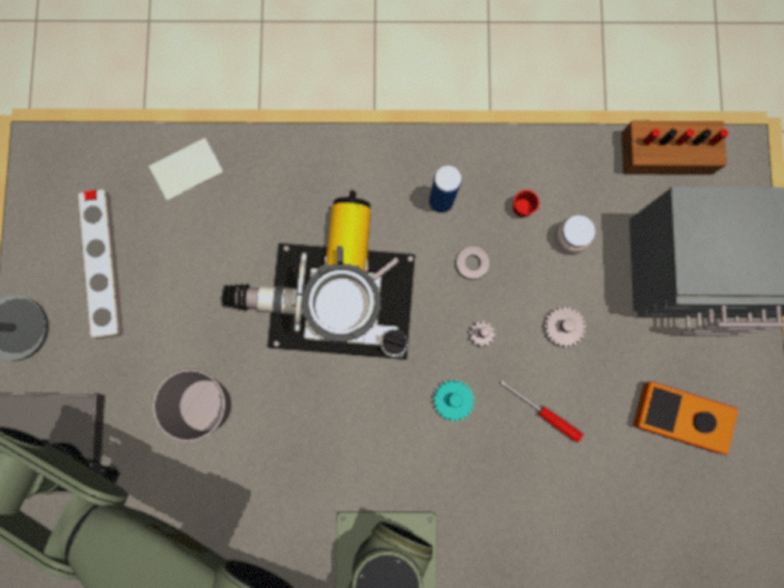

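View pics/side0.png

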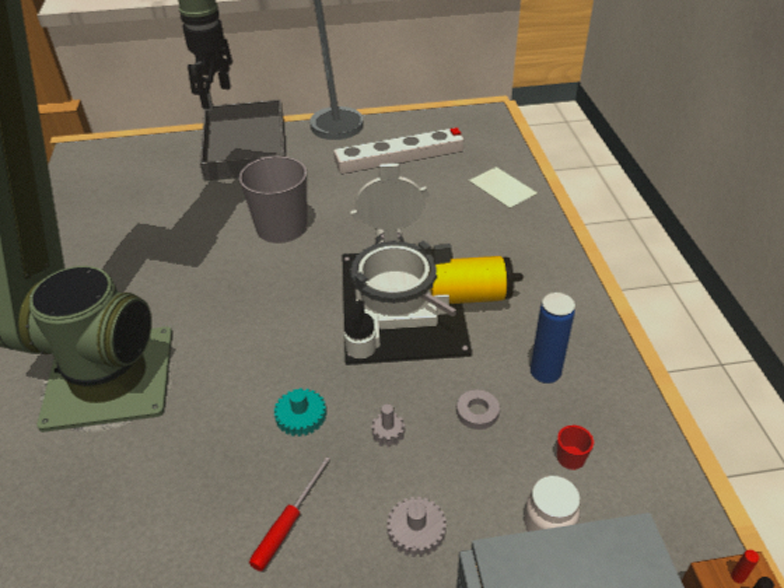

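Two gear look-alikes show up in the native top image. The turquoise one is at (323,286) and must be left alone. The bare steel one is at (402,233), the widest toothed steel disc with a thick hub, so it fits "gear". The pinion is at (343,239). I'll confirm with a crop and fit the case frame.

```bash
python3 - <<'E'
from h import *
s=arm.read_state(); print({k:np.round(s[k],3) for k in("time","eef_pos","eef_rot","gripper_width","force")}); print(R.from_quat(s["eef_rot"]).as_matrix().round(3))
mod=dict(well_floor=(0,0,.04),lid_hinge=(0,.085,.108),cap_grip=(-.07,-.115,.11),lock_mark=(135*np.cos(-.814)/1000,135*np.sin(-.814)/1000,.082))
A=[];B=[]
for n in("top","side"):
    c=cam(n)
    for t,m in mod.items():
        d=arm.spot_point(t,n)
        if d and d[0]["score"]>.5: A.append(m);B.append(w(c,d[0]["position"]))
    if n=="side": save(c,"crop.png",(180,250,440,420),3)
    print(n,"gear",[(round(d["score"],2),w(c,d["position"]).round(3)) for d in arm.spot_point("gear",n)])
    for t in("lock_lug","lid_tab","lid_hinge"): print(t,w(c,arm.spot_point(t,n)[0]["position"]).round(3))
A=np.array(A);B=np.array(B);a=A-A.mean(0);b=B-B.mean(0)
yaw=np.arctan2((a[:,0]*b[:,1]-a[:,1]*b[:,0]).sum(),(a[:,:2]*b[:,:2]).sum())
Rz=R.from_euler("z",yaw).as_matrix(); t=(B-A@Rz.T).mean(0)
print("yaw",yaw,"t",t,"\n",(B-A@Rz.T-t).round(3))
E
```

```text
{'time': np.float64(1.6), 'eef_pos': array([0.22 , 0.531, 0.25 ]), 'eef_rot': array([ 0.195,  0.981,  0.   , -0.   ]), 'gripper_width': np.float64(0.085), 'force': array([-0.362, -0.138, -0.499])}
[[-0.924  0.383  0.   ]
 [ 0.383  0.924  0.   ]
 [ 0.     0.    -1.   ]]
top gear [(0.8, array([ 0.493, -0.378, -0.002])), (0.75, array([ 0.335, -0.142, -0.003]))]
lock_lug [0.624 0.093 0.138]
lid_tab [0.532 0.161 0.271]
lid_hinge [0.536 0.177 0.109]
side gear [(0.9, array([ 0.331, -0.14 ,  0.003])), (0.66, array([ 0.488, -0.377, -0.001])), (0.33, array([ 0.755, -0.295,  0.   ]))]
lock_lug [0.629 0.096 0.14 ]
lid_tab [0.532 0.164 0.273]
lid_hinge [0.535 0.181 0.11 ]
yaw -0.0718189837110893 t [ 5.28337479e-01  9.49013638e-02 -5.02835693e-04] 
 [[ 0.001 -0.005 -0.001]
 [ 0.001 -0.003  0.001]
 [ 0.    -0.001  0.   ]
 [-0.    -0.001  0.002]
 [-0.004  0.004 -0.001]
 [ 0.     0.002  0.002]
 [ 0.002  0.002 -0.001]
 [-0.     0.002 -0.003]]
```

View pics/crop.png

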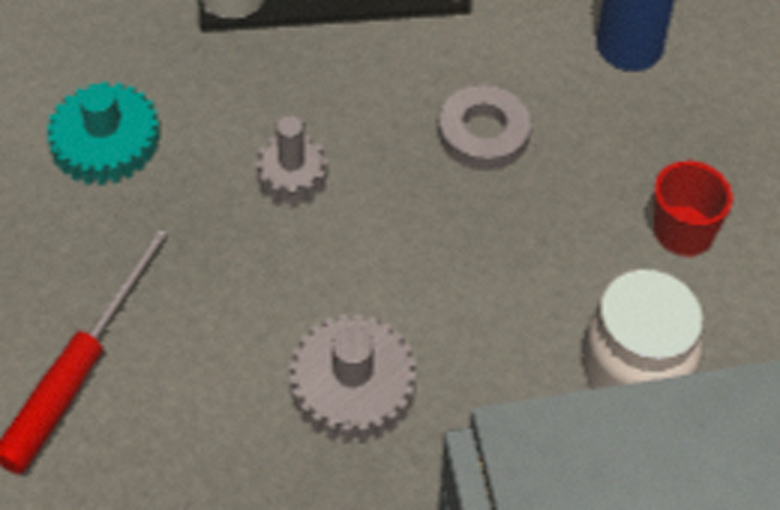

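Crop confirms it: the steel gear is at crop (352,375), with its thick hub up, and the turquoise look-alike is at (100,130). I'm moving over the steel gear.

Request:
apply_moves(
  increments=[
    {"travel": [-0.8, -0.98, 0], "jaw": -1},
    {"travel": [-0.8, -0.98, 0], "jaw": -1},
    {"travel": [-0.8, -0.98, 0], "jaw": -1},
    {"travel": [-0.8, -0.98, 0], "jaw": -1},
    {"travel": [-0.8, -0.98, 0], "jaw": -1},
    {"travel": [-0.8, -0.98, 0], "jaw": -1},
    {"travel": [-0.8, -0.98, 0], "jaw": -1},
    {"travel": [-0.8, -0.98, 0], "jaw": -1},
    {"travel": [-0.8, -0.98, 0], "jaw": -1},
    {"travel": [-0.8, -0.98, 0], "jaw": -1},
  ],
)

```text
invalid input at $.increments[0]: expected keys travel, twist, jaw
```

Request:
apply_moves(
  increments=[
    {"travel": [-0.8, -0.98, 0], "jaw": -1},
    {"travel": [-0.8, -0.98, 0], "jaw": -1},
    {"travel": [-0.8, -0.98, 0], "jaw": -1},
    {"travel": [-0.8, -0.98, 0], "jaw": -1},
    {"travel": [-0.8, -0.98, 0], "jaw": -1},
    {"travel": [-0.8, -0.98, 0], "jaw": -1},
    {"travel": [-0.8, -0.98, 0], "jaw": -1},
    {"travel": [-0.8, -0.98, 0.4], "jaw": -1},
    {"travel": [-0.8, -0.98, 0.4], "jaw": -1},
    {"travel": [-0.8, -0.98, 0.4], "jaw": -1},
  ],
)

```text
invalid input at $.increments[0]: expected keys travel, twist, jaw
```

Request:
apply_moves(
  increments=[
    {"travel": [-0.8, -0.98, 0.4], "jaw": -1},
    {"travel": [-0.8, -0.98, 0.4], "jaw": -1},
    {"travel": [-0.8, -0.98, 0.4], "jaw": -1},
    {"travel": [-0.8, -0.98, 0.4], "jaw": -1},
    {"travel": [-0.8, -0.98, 0.4], "jaw": -1},
    {"travel": [0, 0, 0], "jaw": -1},
  ],
)

```text
invalid input at $.increments[0]: expected keys travel, twist, jaw
```

```bash
cat >> h.py <<'E'
def st():
    s=arm.read_state(); M=R.from_quat(s["eef_rot"]).as_matrix(); print("t",round(s["time"],2),"p",np.round(s["eef_pos"],4),"yA",round(np.arctan2(M[1,1],M[0,1]),3),"tilt",M[:,2].round(3),"w",round(s["gripper_width"],4),"F",np.round(s["force"],1),"q6",round(s["q"][5],2))
    return np.array(s["eef_pos"]),M
def to(P): # tool-frame units to reach P
    p,M=st(); print("units",(M.T@(np.array(P)-p)/.03).round(2))
E
python3 - <<'E'
from h import *
c=cam("wrist"); spots(c,"wrist",["gear"])
# hub top from depth
D=c["range_z"]; v,u=np.nonzero(D); z=D[v,u]; K=c["mtx"]
P=np.c_[(u-K[0,2])/K[0,0]*z,(v-K[1,2])/K[1,1]*z,z]@c["T"][:3,:3].T+c["T"][:3,3]
near=np.hypot(P[:,0]-.49,P[:,1]+.378)<.05
h=P[near&(P[:,2]>.045)&(P[:,2]<.065)]; print("hub",len(h),h.mean(0).round(4) if len(h) else 0)
g=P[near&(P[:,2]>.012)&(P[:,2]<.03)]; print("disc",len(g),g.mean(0).round(4),g.min(0),g.max(0))
to((.49,-.378,.044))
E
```

```text
hub 0 0<stdin>:8: RuntimeWarning: Mean of empty slice.
  ret = um.true_divide(
Traceback (most recent call last):
ValueError: zero-size array to reduction operation minimum which has no identity
```

Request:
apply_moves(
  increments=[
    {"travel": [-0.8, -0.98, 0], "twist": [0, 0, 0], "jaw": -1},
    {"travel": [-0.8, -0.98, 0], "twist": [0, 0, 0], "jaw": -1},
    {"travel": [-0.8, -0.98, 0], "twist": [0, 0, 0], "jaw": -1},
    {"travel": [-0.8, -0.98, 0], "twist": [0, 0, 0], "jaw": -1},
    {"travel": [-0.8, -0.98, 0], "twist": [0, 0, 0], "jaw": -1},
    {"travel": [-0.8, -0.98, 0], "twist": [0, 0, 0], "jaw": -1},
    {"travel": [-0.8, -0.98, 0], "twist": [0, 0, 0], "jaw": -1},
    {"travel": [-0.8, -0.98, 0], "twist": [0, 0, 0], "jaw": -1},
    {"travel": [-0.8, -0.98, 0], "twist": [0, 0, 0], "jaw": -1},
    {"travel": [-0.8, -0.98, 0], "twist": [0, 0, 0], "jaw": -1},
  ],
)

```text
time: 3.85
eef_pos: [0.3295, 0.1666, 0.2506]
eef_rot: [0.195, 0.981, 0.0, 0.0]
force: [-0.4, -0.7, -0.3]
gripper_width: 0.0855
finger_force: 0.0
```

Request:
apply_moves(
  increments=[
    {"travel": [-0.8, -0.98, 0], "twist": [0, 0, 0], "jaw": -1},
    {"travel": [-0.8, -0.98, 0], "twist": [0, 0, 0], "jaw": -1},
    {"travel": [-0.8, -0.98, 0], "twist": [0, 0, 0], "jaw": -1},
    {"travel": [-0.8, -0.98, 0], "twist": [0, 0, 0], "jaw": -1},
    {"travel": [-0.8, -0.98, 0], "twist": [0, 0, 0], "jaw": -1},
    {"travel": [-0.8, -0.98, 0], "twist": [0, 0, 0], "jaw": -1},
    {"travel": [-0.8, -0.98, 0], "twist": [0, 0, 0], "jaw": -1},
    {"travel": [-0.8, -0.98, 0.4], "twist": [0, 0, 0], "jaw": -1},
    {"travel": [-0.8, -0.98, 0.4], "twist": [0, 0, 0], "jaw": -1},
    {"travel": [-0.8, -0.98, 0.4], "twist": [0, 0, 0], "jaw": -1},
  ],
)

```text
time: 5.1
eef_pos: [0.4388, -0.197, 0.2141]
eef_rot: [0.195, 0.981, 0.0, 0.0]
force: [0.3, 0.9, 0.3]
gripper_width: 0.0857
finger_force: 0.0
```

Request:
apply_moves(
  increments=[
    {"travel": [-0.8, -0.98, 0.4], "twist": [0, 0, 0], "jaw": -1},
    {"travel": [-0.8, -0.98, 0.4], "twist": [0, 0, 0], "jaw": -1},
    {"travel": [-0.8, -0.98, 0.4], "twist": [0, 0, 0], "jaw": -1},
    {"travel": [-0.8, -0.98, 0.4], "twist": [0, 0, 0], "jaw": -1},
    {"travel": [-0.8, -0.98, 0.4], "twist": [0, 0, 0], "jaw": -1},
    {"travel": [0, 0, 0], "twist": [0, 0, 0], "jaw": -1},
  ],
)

```text
time: 5.85
eef_pos: [0.4931, -0.3793, 0.1528]
eef_rot: [0.196, 0.981, 0.0, -0.001]
force: [-0.1, 0.8, 0.5]
gripper_width: 0.0856
finger_force: 0.0
```

```bash
python3 - <<'E'
from h import *
c=cam("wrist"); spots(c,"wrist",["gear"])
D=c["range_z"]; v,u=np.nonzero(D); z=D[v,u]; K=c["mtx"]
P=np.c_[(u-K[0,2])/K[0,0]*z,(v-K[1,2])/K[1,1]*z,z]@c["T"][:3,:3].T+c["T"][:3,3]
near=np.hypot(P[:,0]-.49,P[:,1]+.378)<.05
for lo,hi in((.048,.062),(.012,.026)):
    h=P[near&(P[:,2]>lo)&(P[:,2]<hi)]
    if len(h): print(len(h),h.mean(0).round(4),h.min(0).round(3),h.max(0).round(3))
to((.49,-.378,.044))
E
```

```text
wrist gear 0.92 [ 0.491 -0.383 -0.001] [279 196]
1181 [ 0.4864 -0.3782  0.0533] [ 0.473 -0.392  0.048] [ 0.501 -0.365  0.055]
6977 [ 0.4839 -0.3771  0.0193] [ 0.444 -0.422  0.012] [ 0.53  -0.336  0.026]
t 5.95 p [ 0.4928 -0.3772  0.1539] yA 1.177 tilt [-0.001  0.001 -1.   ] w 0.0853 F [ 1.   0.2 -0.3] q6 -1.85
units [ 0.07 -0.06  3.66]
```

Request:
apply_moves(
  increments=[
    {"travel": [0.13, -0.12, 0.9], "twist": [0, 0, 0], "jaw": -1},
    {"travel": [0, 0, 0.9], "twist": [0, 0, 0], "jaw": -1},
    {"travel": [0, 0, 0.9], "twist": [0, 0, 0], "jaw": -1},
    {"travel": [0, 0, 0.9], "twist": [0, 0, 0], "jaw": -1},
    {"travel": [0, 0, 0.05], "twist": [0, 0, 0], "jaw": 1},
    {"travel": [0, 0, 0], "twist": [0, 0, 0], "jaw": 1},
    {"travel": [0, 0, 0], "twist": [0, 0, 0], "jaw": 1},
    {"travel": [0, 0, 0], "twist": [0, 0, 0], "jaw": 1},
    {"travel": [0, 0, 0], "twist": [0, 0, 0], "jaw": 1},
  ],
  force=60,
)

```text
time: 7.08
eef_pos: [0.489, -0.3796, 0.0466]
eef_rot: [0.195, 0.981, -0.0, 0.001]
force: [0.5, 1.3, 6.1]
gripper_width: 0.0264
finger_force: 59.3
```

Request:
apply_moves(
  increments=[
    {"travel": [0, 0, -0.9], "twist": [0, 0, 0], "jaw": 1},
    {"travel": [0, 0, -0.9], "twist": [0, 0, 0], "jaw": 1},
    {"travel": [0, 0, -0.9], "twist": [0, 0, 0], "jaw": 1},
    {"travel": [0, 0, -0.9], "twist": [0, 0, 0], "jaw": 1},
    {"travel": [0.3, 0.94, -0.5], "twist": [0, 0, 0], "jaw": 1},
    {"travel": [0.3, 0.94, -0.5], "twist": [0, 0, 0], "jaw": 1},
    {"travel": [0.3, 0.94, -0.5], "twist": [0, 0, 0], "jaw": 1},
    {"travel": [0.3, 0.94, -0.5], "twist": [0, 0, 0], "jaw": 1},
    {"travel": [0.3, 0.94, -0.5], "twist": [0, 0, 0], "jaw": 1},
    {"travel": [0.3, 0.94, -0.4], "twist": [0, 0, 0], "jaw": 1},
  ],
)

```text
time: 8.32
eef_pos: [0.5024, -0.2012, 0.2398]
eef_rot: [0.195, 0.981, 0.0, -0.0]
force: [-0.6, -0.4, -4.5]
gripper_width: 0.0262
finger_force: 59.8
```

Request:
apply_moves(
  increments=[
    {"travel": [0.3, 0.94, 0], "twist": [0, 0, 0], "jaw": 1},
    {"travel": [0.3, 0.94, 0], "twist": [0, 0, 0], "jaw": 1},
    {"travel": [0.3, 0.94, 0], "twist": [0, 0, 0], "jaw": 1},
    {"travel": [0.3, 0.94, 0], "twist": [0, 0, 0], "jaw": 1},
    {"travel": [0.3, 0.94, 0], "twist": [0, 0, 0], "jaw": 1},
    {"travel": [0.3, 0.94, 0], "twist": [0, 0, 0], "jaw": 1},
    {"travel": [0.3, 0.94, 0], "twist": [0, 0, 0], "jaw": 1},
    {"travel": [0.3, 0.94, 0], "twist": [0, 0, 0], "jaw": 1},
    {"travel": [0.3, 0.9, 0], "twist": [0, 0, 0], "jaw": 1},
    {"travel": [0.3, 0.6, 0], "twist": [0, 0, 0], "jaw": 1},
  ],
)

```text
time: 9.57
eef_pos: [0.5228, 0.0832, 0.2391]
eef_rot: [0.195, 0.981, -0.0, -0.001]
force: [0.6, 0.0, -4.5]
gripper_width: 0.026
finger_force: 59.9
```

```bash
python3 - <<'E'
from h import *
to((.5285,.095,.092))
for n in("top","side"):
    c=cam(n); spots(c,n,["gear","well_floor","lid_tab","lock_lug"])
save(c,"s1.png",(180,60,400,270),2.6)
E
```

```text
t 9.57 p [0.5228 0.0832 0.2391] yA 1.179 tilt [-0.002 -0.    -1.   ] w 0.026 F [ 0.6  0.  -4.5] q6 -1.04
units [-0.03  0.44  4.9 ]
top gear 0.69 [0.526 0.085 0.191] [245 211]
top gear 0.58 [ 0.334 -0.145 -0.002] [324 285]
top well_floor 0.85 [0.526 0.095 0.041] [244 219]
side gear 0.84 [ 0.33  -0.136  0.005] [213 293]
side gear 0.81 [0.523 0.083 0.193] [278 166]
side well_floor 0.69 [0.525 0.097 0.04 ] [280 207]
side lid_tab 0.65 [0.532 0.165 0.272] [276 120]
side lock_lug 0.92 [0.627 0.099 0.139] [318 174]
side lock_lug 0.25 [ 0.472 -0.198  0.003] [276 307]
```

View pics/s1.png

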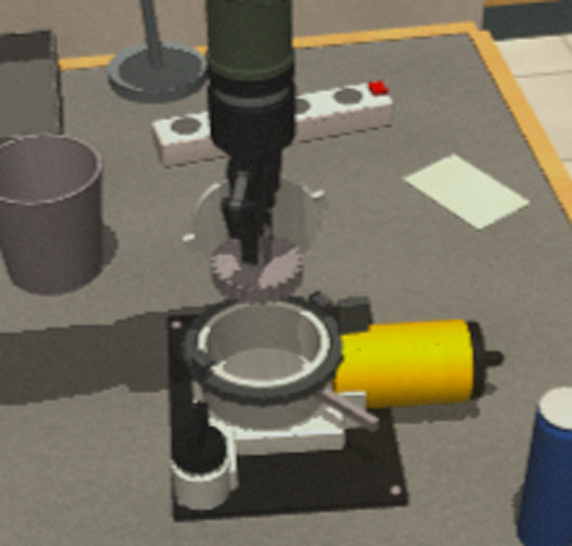

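Crop: the gear hangs at (257,268), just above and slightly behind the well mouth at (263,340). I'm centring it and lowering.

Request:
apply_moves(
  increments=[
    {"travel": [0.06, 0.41, 0], "twist": [0, 0, 0], "jaw": 1},
    {"travel": [0, 0, 0.9], "twist": [0, 0, 0], "jaw": 1},
    {"travel": [0, 0, 0.9], "twist": [0, 0, 0], "jaw": 1},
    {"travel": [0, 0, 0.8], "twist": [0, 0, 0], "jaw": 1},
    {"travel": [0, 0, 0.8], "twist": [0, 0, 0], "jaw": 1},
    {"travel": [0, 0, 0.7], "twist": [0, 0, 0], "jaw": 1},
    {"travel": [0, 0, 0.6], "twist": [0, 0, 0], "jaw": 1},
    {"travel": [0, 0, 0.3], "twist": [0, 0, 0], "jaw": 1},
    {"travel": [0, 0, 0], "twist": [0, 0, 0], "jaw": 1},
  ],
)

```text
time: 11.2
eef_pos: [0.5264, 0.0945, 0.0895]
eef_rot: [0.195, 0.981, -0.0, -0.0]
force: [-0.0, 0.1, -4.0]
gripper_width: 0.0265
finger_force: 60.1
```

Request:
apply_moves(
  increments=[
    {"travel": [0, 0, 0.1], "twist": [0, 0, 0], "jaw": 1},
    {"travel": [0, 0, 0], "twist": [0, 0, 0], "jaw": 1},
    {"travel": [0, 0, 0], "twist": [0, 0, 0], "jaw": -0.1},
    {"travel": [0, 0, 0], "twist": [0, 0, 0], "jaw": -0.1},
    {"travel": [0, 0, 0], "twist": [0, 0, 0], "jaw": -0.1},
    {"travel": [0, 0, -0.4], "twist": [0, 0, 0], "jaw": -0.1},
    {"travel": [0, 0, -0.9], "twist": [0, 0, 0], "jaw": -0.1},
    {"travel": [0, 0, -0.9], "twist": [0, 0, 0], "jaw": -0.1},
    {"travel": [0, 0, -0.9], "twist": [0, 0, 0], "jaw": -0.1},
  ],
)

```text
time: 12.32
eef_pos: [0.5266, 0.0942, 0.1816]
eef_rot: [0.195, 0.981, 0.0, 0.001]
force: [0.8, -0.1, -0.6]
gripper_width: 0.0465
finger_force: 0.0
```

```bash
python3 - <<'E'
from h import *
st()
for n in("wrist","top"):
    c=cam(n); spots(c,n,["gear","well_floor","lid_tab","lock_lug","lock_mark"])
E
```

```text
t 12.32 p [0.5266 0.0942 0.1816] yA 1.178 tilt [ 0.001  0.    -1.   ] w 0.0465 F [ 0.8 -0.1 -0.6] q6 -1.02
wrist gear 0.66 [0.525 0.092 0.034] [280 198]
wrist lid_tab 0.55 [0.534 0.175 0.11 ] [413 197]
wrist lock_lug 0.59 [0.624 0.094 0.137] [344 384]
top gear 0.78 [ 0.333 -0.144 -0.001] [324 286]
top gear 0.69 [0.527 0.091 0.038] [245 219]
top gear 0.63 [ 0.316 -0.325  0.001] [385 292]
top gear 0.56 [ 0.628 -0.184  0.002] [336 188]
top well_floor 0.72 [0.528 0.091 0.038] [245 218]
top well_floor 0.47 [ 0.755 -0.303  0.006] [375 147]
top lock_mark 0.91 [ 0.613 -0.014  0.085] [281 187]
```

Gear sits at the well's middle, z about 0.037. Next the lid: rise, turn the tool square, and close the fingers.

Request:
apply_moves(
  increments=[
    {"travel": [0, -0.2, -0.9], "twist": [0, 0, 0], "jaw": 1},
    {"travel": [0, -0.2, -0.9], "twist": [0, 0, 0], "jaw": 1},
    {"travel": [0, 0, -0.9], "twist": [0, 0, -0.9], "jaw": 1},
    {"travel": [0, 0, -0.9], "twist": [0, 0, -0.9], "jaw": 1},
    {"travel": [0, 0, -0.9], "twist": [0, 0, -0.9], "jaw": 1},
    {"travel": [0, 0, -0.9], "twist": [0, 0, -0.9], "jaw": 1},
    {"travel": [0, 0, 0], "twist": [0, 0, -0.9], "jaw": 1},
    {"travel": [0, 0, 0], "twist": [0, 0, 0], "jaw": 1},
  ],
)

```text
time: 13.92
eef_pos: [0.5218, 0.0831, 0.3417]
eef_rot: [0.0, 1.0, 0.0, -0.0]
force: [0.3, -0.6, -0.3]
gripper_width: 0.0002
finger_force: 0.0
```

```bash
python3 - <<'E'
from h import *
to((.532,.215,.335))
for n in("top","side"):
    c=cam(n); spots(c,n,["gear","lid_tab","lid_hinge"])
E
```

```text
t 13.93 p [0.5218 0.0831 0.3417] yA 1.57 tilt [-0.  0. -1.] w 0.0002 F [ 0.3 -0.6 -0.3] q6 -1.43
units [-0.34  4.4   0.23]
top gear 0.94 [0.525 0.096 0.04 ] [244 219]
top gear 0.57 [ 0.336 -0.142 -0.005] [323 285]
top lid_hinge 0.77 [0.535 0.177 0.11 ] [213 212]
top lid_hinge 0.49 [0.317 0.384 0.001] [146 290]
side gear 0.77 [0.528 0.095 0.038] [281 208]
side gear 0.7 [ 0.328 -0.138  0.002] [212 295]
side gear 0.54 [0.532 0.168 0.273] [276 119]
side lid_tab 0.57 [0.533 0.166 0.275] [277 119]
side lid_hinge 0.88 [0.536 0.18  0.108] [279 168]
```

Request:
apply_moves(
  increments=[
    {"travel": [-0.34, 0.92, 0], "twist": [0, 0, 0], "jaw": 1},
    {"travel": [0, 0.92, 0], "twist": [0, 0, 0], "jaw": 1},
    {"travel": [0, 0.92, 0], "twist": [0, 0, 0], "jaw": 1},
    {"travel": [0, 0.92, 0], "twist": [0, 0, 0], "jaw": 1},
    {"travel": [0, 0.92, 0], "twist": [0, 0, 0], "jaw": 1},
    {"travel": [0, 0, 0.8], "twist": [0, 0, 0], "jaw": 1},
    {"travel": [0, 0, 0.8], "twist": [0, 0, 0], "jaw": 1},
    {"travel": [0, 0, 0.8], "twist": [0, 0, 0], "jaw": 1},
    {"travel": [0, 0, 0.75], "twist": [0, 0, 0], "jaw": 1},
    {"travel": [0, 0, 0], "twist": [0, 0, 0], "jaw": 1},
  ],
)

```text
time: 15.58
eef_pos: [0.5311, 0.2207, 0.2456]
eef_rot: [0.0, 1.0, -0.001, -0.002]
force: [-0.3, 0.6, 0.5]
gripper_width: 0.0
finger_force: 0.0
```

Request:
apply_moves(
  increments=[
    {"travel": [0, -0.97, 0], "twist": [0, 0, 0], "jaw": 1},
    {"travel": [0, -0.9, 0.14], "twist": [0, 0, 0], "jaw": 1},
    {"travel": [0, -0.8, 0.29], "twist": [0, 0, 0], "jaw": 1},
    {"travel": [0, -0.67, 0.43], "twist": [0, 0, 0], "jaw": 1},
    {"travel": [0, -0.57, 0.56], "twist": [0, 0, 0], "jaw": 1},
    {"travel": [0, -0.45, 0.66], "twist": [0, 0, 0], "jaw": 1},
    {"travel": [0, -0.31, 0.73], "twist": [0, 0, 0], "jaw": 1},
    {"travel": [0, -0.16, 0.78], "twist": [0, 0, 0], "jaw": 1},
    {"travel": [0, -0.02, 0.4], "twist": [0, 0, 0], "jaw": 1},
    {"travel": [0, 0, 0.05], "twist": [0, 0, 0], "jaw": 1},
  ],
)

```text
time: 16.82
eef_pos: [0.5321, 0.0751, 0.1279]
eef_rot: [-0.0, 1.0, -0.0, 0.0]
force: [-5.5, -3.0, 18.1]
gripper_width: 0.0
finger_force: 8.9
```

```bash
python3 - <<'E'
from h import *
st()
c=cam("side"); spots(c,"side",["lid_tab","lid_hinge","lock_lug"])
save(c,"s2.png",(180,60,400,270),2.6)
E
```

```text
t 16.82 p [0.5321 0.0751 0.1279] yA 1.571 tilt [ 0.    -0.001 -1.   ] w 0.0 F [-5.5 -3.  18.1] q6 -1.45
side lid_tab 0.74 [0.521 0.012 0.105] [283 211]
side lid_hinge 0.8 [0.537 0.183 0.107] [279 167]
side lock_lug 0.7 [0.628 0.102 0.142] [318 172]
side lock_lug 0.48 [ 0.531  0.095 -0.003] [282 219]
```

View pics/s2.png

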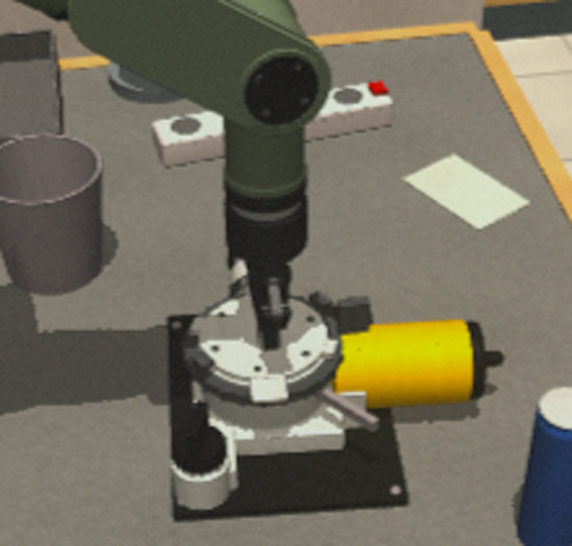

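Crop: the lid lies flat, with its centre at (262,345) and tab at (268,388); the spotted tab is 0.105 high. Next the lug, at the collar's right.

Request:
apply_moves(
  increments=[
    {"travel": [0, 0, 0], "twist": [0, 0, 0], "jaw": 1},
    {"travel": [0, 0, -0.8], "twist": [0, 0, 0], "jaw": 1},
    {"travel": [0, 0, -0.8], "twist": [0, 0, 0], "jaw": 0},
    {"travel": [-0.8, 0.19, 0], "twist": [0, 0, 0], "jaw": -0.1},
    {"travel": [-0.8, 0.19, 0], "twist": [0, 0, 0], "jaw": -0.1},
    {"travel": [-0.8, 0.19, 0], "twist": [0, 0, 0], "jaw": -0.1},
    {"travel": [-0.7, 0.19, 0], "twist": [0, 0, 0], "jaw": -0.1},
    {"travel": [0, 0, 0], "twist": [0, 0, 0], "jaw": -0.1},
  ],
)

```text
time: 18.02
eef_pos: [0.6262, 0.0988, 0.1739]
eef_rot: [-0.0, 1.0, 0.0, 0.0]
force: [0.1, -0.1, 0.5]
gripper_width: 0.047
finger_force: 0.0
```

```bash
python3 - <<'E'
from h import *
st()
for n in("wrist","top","side"):
    c=cam(n); spots(c,n,["lock_lug","lid_tab","lock_mark"])
    if n=="wrist": k=c
save(k,"w1.png")
D=k["range_z"]; v,u=np.nonzero(D); z=D[v,u]; K=k["mtx"]
P=np.c_[(u-K[0,2])/K[0,0]*z,(v-K[1,2])/K[1,1]*z,z]@k["T"][:3,:3].T+k["T"][:3,3]
h=P[(P[:,2]>.125)&(P[:,2]<.142)]; print(len(h),h.mean(0).round(4),h.min(0).round(3),h.max(0).round(3))
E
```

```text
t 18.02 p [0.6262 0.0988 0.1739] yA 1.571 tilt [ 0.001  0.    -1.   ] w 0.047 F [ 0.1 -0.1  0.5] q6 -1.43
wrist lock_lug 0.77 [0.623 0.096 0.141] [278 259]
wrist lock_lug 0.41 [ 0.611 -0.013  0.077] [119 199]
wrist lid_tab 0.9 [0.52  0.013 0.105] [115  47]
wrist lock_mark 0.77 [ 0.607 -0.012  0.081] [116 196]
top lock_lug 0.22 [ 0.45  -0.018  0.11 ] [283 243]
top lid_tab 0.44 [0.522 0.015 0.109] [271 217]
top lid_tab 0.24 [ 0.69  -0.404 -0.001] [408 169]
side lock_lug 0.72 [0.628 0.097 0.142] [318 173]
side lock_lug 0.39 [ 0.452 -0.013  0.112] [256 219]
side lid_tab 0.64 [0.523 0.013 0.109] [283 210]
side lock_mark 0.79 [ 0.612 -0.009  0.082] [320 219]
1394 [0.6162 0.0968 0.1356] [0.602 0.09  0.125] [0.635 0.103 0.139]
```

Request:
apply_moves(
  increments=[
    {"travel": [0.14, -0.07, 0.5], "twist": [0, 0, 0], "jaw": -0.1},
    {"travel": [0, 0, 0.6], "twist": [0, 0, 0], "jaw": -0.1},
    {"travel": [0, 0, 0.45], "twist": [0, 0, 0], "jaw": -0.1},
    {"travel": [0, 0, 0], "twist": [0, 0, 0], "jaw": 1},
    {"travel": [0, 0, 0], "twist": [0, 0, 0], "jaw": 1},
    {"travel": [0, 0, 0], "twist": [0, 0, 0], "jaw": 1},
    {"travel": [0, 0, 0], "twist": [0, 0, 0], "jaw": 1},
  ],
  force=40,
)

```text
time: 19.5
eef_pos: [0.6211, 0.096, 0.1279]
eef_rot: [-0.0, 1.0, -0.0, 0.0]
force: [0.4, -2.1, -1.7]
gripper_width: 0.011
finger_force: 39.0
```

Request:
apply_moves(
  increments=[
    {"travel": [0.011, -0.262, 0], "twist": [0, 0, 0.95], "jaw": 1},
    {"travel": [0.011, -0.262, 0], "twist": [0, 0, 0.95], "jaw": 1},
    {"travel": [0.011, -0.262, 0], "twist": [0, 0, 0.95], "jaw": 1},
    {"travel": [0.011, -0.262, 0], "twist": [0, 0, 0.95], "jaw": 1},
  ],
)

```text
time: 20.0
eef_pos: [0.6164, 0.0652, 0.1279]
eef_rot: [0.166, 0.986, 0.0, 0.001]
force: [2.8, -1.4, -2.5]
gripper_width: 0.0111
finger_force: 38.8
```

```bash
cat >> h.py <<'E'
def ang():
    p,M=st(); d=p[:2]-np.array([.527,.095]); print("r",np.hypot(*d).round(4),"ang",np.arctan2(d[1],d[0]).round(3))
E
python3 - <<'E'
from h import *
ang()
c=cam("side"); spots(c,"side",["lock_lug"])
E
```

```text
t 20.0 p [0.6164 0.0652 0.1279] yA 1.236 tilt [ 0.002  0.    -1.   ] w 0.0111 F [ 2.8 -1.4 -2.5] q6 -1.15
r 0.0942 ang -0.322
```

Request:
apply_moves(
  increments=[
    {"travel": [0.011, -0.262, 0], "twist": [0, 0, 0.95], "jaw": 1},
    {"travel": [0.011, -0.262, 0], "twist": [0, 0, 0.95], "jaw": 1},
    {"travel": [0.011, -0.262, 0], "twist": [0, 0, 0.95], "jaw": 1},
    {"travel": [0.011, -0.262, 0], "twist": [0, 0, 0.95], "jaw": 1},
    {"travel": [0.011, -0.262, 0], "twist": [0, 0, 0.95], "jaw": 1},
    {"travel": [0.011, -0.262, 0], "twist": [0, 0, 0.95], "jaw": 1},
    {"travel": [0.01, -0.24, 0], "twist": [0, 0, 0.9], "jaw": 1},
    {"travel": [0, 0, 0], "twist": [0, 0, 0], "jaw": 1},
  ],
)

```text
time: 21.1
eef_pos: [0.5852, 0.0216, 0.1279]
eef_rot: [0.438, 0.899, 0.001, 0.001]
force: [3.3, -1.7, -2.6]
gripper_width: 0.0114
finger_force: 39.3
```

```bash
python3 - <<'E'
from h import *
ang()
E
```

```text
t 21.1 p [0.5852 0.0216 0.1279] yA 0.663 tilt [ 0.002  0.    -1.   ] w 0.0114 F [ 3.3 -1.7 -2.6] q6 -0.65
r 0.0937 ang -0.9
```

Request:
apply_moves(
  increments=[
    {"travel": [0, 0, 0], "twist": [0, 0, 0], "jaw": 0.1},
    {"travel": [0, 0, 0], "twist": [0, 0, 0], "jaw": 0.1},
    {"travel": [0, 0, -0.3], "twist": [0, 0, 0], "jaw": 0.1},
    {"travel": [0, 0, -0.7], "twist": [0, 0, 0], "jaw": 0.1},
    {"travel": [0, 0, -0.9], "twist": [0, 0, 0], "jaw": 0.1},
    {"travel": [0, 0, -0.9], "twist": [0, 0, 0], "jaw": 0.1},
    {"travel": [0, 0, 0], "twist": [0, 0, 0], "jaw": 0.1},
  ],
)

```text
time: 21.98
eef_pos: [0.5858, 0.0219, 0.2145]
eef_rot: [0.438, 0.899, 0.001, 0.003]
force: [0.1, -1.0, 0.1]
gripper_width: 0.038
finger_force: 0.0
```

```bash
python3 - <<'E'
from h import *
st(); k=cam("wrist"); save(k,"w2.png"); spots(k,"wrist",["lock_lug","lock_mark","cap_grip","lid_tab"])
D=k["range_z"]; v,u=np.nonzero(D); z=D[v,u]; K=k["mtx"]
P=np.c_[(u-K[0,2])/K[0,0]*z,(v-K[1,2])/K[1,1]*z,z]@k["T"][:3,:3].T+k["T"][:3,3]
W=np.array([.527,.095]); d=P[:,:2]-W; r=np.hypot(*d.T); a=np.arctan2(d[:,1],d[:,0])
for nm,m in(("lug",(P[:,2]>.13)&(P[:,2]<.142)&(r>.07)&(r<.115)),("bar",(P[:,2]>.077)&(P[:,2]<.087)&(r>.118)&(r<.15)&(a<-.6)&(a>-1.2))):
    if m.sum(): print(nm,m.sum(),np.median(a[m]).round(3),(a[m].min()+a[m].max())/2,np.percentile(r[m],[2,98]).round(3))
for n in("top","side"):
    c=cam(n); spots(c,n,["lock_lug","lock_mark","cap_grip"])
    h=[d for d in arm.silhouettes("cap_grip",n)]
E
```

```text
t 21.98 p [0.5858 0.0219 0.2145] yA 0.664 tilt [ 0.006  0.    -1.   ] w 0.038 F [ 0.1 -1.   0.1] q6 -0.65
wrist lock_lug 0.9 [0.585 0.018 0.137] [281 234]
wrist lock_mark 0.8 [ 0.609 -0.012  0.08 ] [281 249]
wrist cap_grip 0.89 [ 0.449 -0.014  0.111] [ 87 137]
wrist lid_tab 0.56 [0.521 0.013 0.101] [204 168]
lug 910 -0.92 -0.92148000901682 [0.077 0.107]
bar 116 -0.898 -0.8976550750282306 [0.135 0.146]
top lock_lug 0.85 [0.586 0.014 0.138] [271 193]
top lock_mark 0.67 [ 0.615 -0.01   0.083] [280 187]
side lock_lug 0.79 [0.591 0.018 0.139] [310 196]
side lock_mark 0.94 [ 0.613 -0.014  0.079] [321 221]
side cap_grip 0.72 [ 0.451 -0.012  0.109] [256 220]
```

View pics/w2.png

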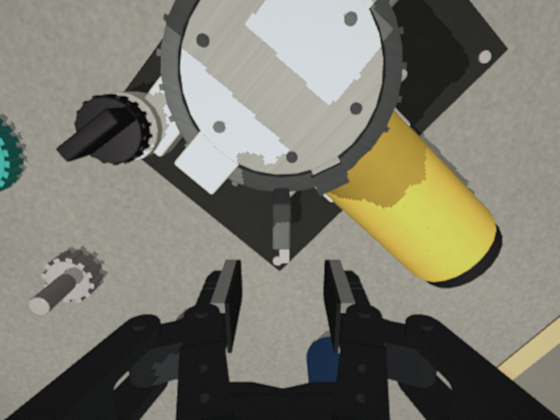

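The wrist view shows the lug at (281,215) in line with the pointer bar at (281,249), within 0.02 rad. The cap wing is at (87,137). I'm measuring the wing direction.

```bash
cat >> h.py <<'E'
def wing(k,c=(.451,-.0135)):
    D=k["range_z"]; v,u=np.nonzero(D); z=D[v,u]; K=k["mtx"]
    P=np.c_[(u-K[0,2])/K[0,0]*z,(v-K[1,2])/K[1,1]*z,z]@k["T"][:3,:3].T+k["T"][:3,3]
    h=P[(P[:,2]>.104)&(P[:,2]<.115)&(np.hypot(P[:,0]-c[0],P[:,1]-c[1])<.035)]
    if len(h)<20: print("few",len(h)); return
    rc,sz,an=cv2.minAreaRect((h[:,:2]*1000).astype(np.float32)); bx=cv2.boxPoints((rc,sz,an)); e=max((bx[1]-bx[0],bx[2]-bx[1]),key=np.linalg.norm)
    print("wing",len(h),"c",np.round(rc,1),"sz",np.round(sz,1),"dir",(np.arctan2(e[1],e[0])%np.pi).round(3),"z",np.median(h[:,2]).round(4))
E
python3 - <<'E'
from h import *
k=cam("wrist"); wing(k); to((.451,-.0135,.16))
E
```

```text
wing 1438 c [448.1 -14.4] sz [48.5 12.4] dir 1.255 z 0.1091
t 22.77 p [0.5845 0.0217 0.2116] yA 0.663 tilt [ 0.  0. -1.] w 0.0387 F [-0.1  0.6  0.1] q6 -0.65
units [ 1.82 -4.23  1.72]
```

Request:
apply_moves(
  increments=[
    {"travel": [0.366, -0.856, 0], "twist": [0, 0, 0], "jaw": 0},
    {"travel": [0.366, -0.856, 0], "twist": [0, 0, 0], "jaw": 0},
    {"travel": [0.366, -0.856, 0], "twist": [0, 0, 0], "jaw": 0},
    {"travel": [0.366, -0.856, 0], "twist": [0, 0, 0], "jaw": 0},
    {"travel": [0.366, -0.856, 0], "twist": [0, 0, 0], "jaw": 0},
    {"travel": [0, 0, 0], "twist": [0, 0, 0.95], "jaw": 0},
    {"travel": [0, 0, 0], "twist": [0, 0, 0.95], "jaw": 0},
    {"travel": [0, 0, 0], "twist": [0, 0, 0.95], "jaw": 0},
    {"travel": [0, 0, 0], "twist": [0, 0, 0.95], "jaw": 0},
    {"travel": [0, 0, 0], "twist": [0, 0, 0.95], "jaw": 0},
  ],
)

```text
time: 24.02
eef_pos: [0.4495, -0.0141, 0.2118]
eef_rot: [0.615, 0.788, 0.0, 0.0]
force: [-1.4, 0.1, -0.7]
gripper_width: 0.0429
finger_force: 0.0
```

Request:
apply_moves(
  increments=[
    {"travel": [0, 0, 0.2], "twist": [0, 0, 0.95], "jaw": 0},
    {"travel": [0, 0, 0.2], "twist": [0, 0, 0.95], "jaw": 0},
    {"travel": [0, 0, 0.2], "twist": [0, 0, 0.95], "jaw": 0},
    {"travel": [0, 0, 0.2], "twist": [0, 0, 0.95], "jaw": 0},
    {"travel": [0, 0, 0.2], "twist": [0, 0, 0.95], "jaw": 0},
    {"travel": [0, 0, 0.2], "twist": [0, 0, 0.95], "jaw": 0},
    {"travel": [0, 0, 0], "twist": [0, 0, 0.8], "jaw": 0},
    {"travel": [0, 0, 0], "twist": [0, 0, 0], "jaw": 0},
  ],
)

```text
time: 25.02
eef_pos: [0.4496, -0.0141, 0.1757]
eef_rot: [0.81, 0.586, 0.0, 0.0]
force: [-0.5, -0.8, 0.4]
gripper_width: 0.0429
finger_force: 0.0
```

```bash
python3 - <<'E'
from h import *
k=cam("wrist"); wing(k,(.449,-.014)); to((.4495,-.014,.108))
E
```

```text
wing 1466 c [447.9 -14.7] sz [48.1 12. ] dir 1.259 z 0.1092
t 25.07 p [ 0.4496 -0.0141  0.1758] yA -0.317 tilt [ 0.  0. -1.] w 0.0423 F [ 0.2  0.4 -0.7] q6 0.26
units [ 0.   -0.01  2.26]
```

Request:
apply_moves(
  increments=[
    {"travel": [0, -0.03, 0.8], "twist": [0, 0, 0], "jaw": 0},
    {"travel": [0, 0, 0.8], "twist": [0, 0, 0], "jaw": 0},
    {"travel": [0, 0, 0.7], "twist": [0, 0, 0], "jaw": 0},
    {"travel": [0, 0, 0], "twist": [0, 0, 0], "jaw": 1},
    {"travel": [0, 0, 0], "twist": [0, 0, 0], "jaw": 1},
    {"travel": [0, 0, 0], "twist": [0, 0, 0], "jaw": 1},
    {"travel": [0, 0, 0], "twist": [0, 0, 0], "jaw": 1},
  ],
  force=50,
)

```text
time: 25.95
eef_pos: [0.4498, -0.0141, 0.1072]
eef_rot: [0.81, 0.586, 0.001, 0.001]
force: [3.2, -1.8, -3.0]
gripper_width: 0.0107
finger_force: 51.4
```

Request:
apply_moves(
  increments=[
    {"travel": [0, 0, 0], "twist": [0, 0, 0.95], "jaw": 1},
    {"travel": [0, 0, 0], "twist": [0, 0, 0.95], "jaw": 1},
    {"travel": [0, 0, 0], "twist": [0, 0, 0.95], "jaw": 1},
    {"travel": [0, 0, 0], "twist": [0, 0, 0.95], "jaw": 1},
    {"travel": [0, 0, 0], "twist": [0, 0, 0.95], "jaw": 1},
    {"travel": [0, 0, 0], "twist": [0, 0, 0.95], "jaw": 1},
    {"travel": [0, 0, 0], "twist": [0, 0, 0.95], "jaw": 1},
    {"travel": [0, 0, 0], "twist": [0, 0, 0.95], "jaw": 1},
    {"travel": [0, 0, 0], "twist": [0, 0, 0.95], "jaw": 1},
  ],
)

```text
time: 27.08
eef_pos: [0.45, -0.0141, 0.1072]
eef_rot: [0.968, 0.249, 0.002, 0.001]
force: [4.6, -1.8, -4.4]
gripper_width: 0.0111
finger_force: 51.4
```

Request:
apply_moves(
  increments=[
    {"travel": [0, 0, 0], "twist": [0, 0, 0.95], "jaw": 1},
    {"travel": [0, 0, 0], "twist": [0, 0, 0.95], "jaw": 1},
    {"travel": [0, 0, 0], "twist": [0, 0, 0.95], "jaw": 1},
    {"travel": [0, 0, 0], "twist": [0, 0, 0.95], "jaw": 1},
    {"travel": [0, 0, 0], "twist": [0, 0, 0.95], "jaw": 1},
    {"travel": [0, 0, 0], "twist": [0, 0, 0.95], "jaw": 1},
    {"travel": [0, 0, 0], "twist": [0, 0, 0.6], "jaw": 1},
    {"travel": [0, 0, 0], "twist": [0, 0, 0], "jaw": 1},
  ],
)

```text
time: 28.08
eef_pos: [0.4501, -0.0143, 0.1072]
eef_rot: [1.0, -0.022, 0.002, 0.0]
force: [3.4, -4.1, -4.3]
gripper_width: 0.011
finger_force: 51.3
```

```bash
python3 - <<'E'
from h import *
st(); print(np.round(arm.read_state()["torque"],2))
E
```

```text
t 28.07 p [ 0.4501 -0.0143  0.1072] yA -1.615 tilt [ 0.004 -0.001 -1.   ] w 0.011 F [ 3.4 -4.1 -4.3] q6 1.56
[-0.47 -0.64 -0.12]
```

Request:
apply_moves(
  increments=[
    {"travel": [0, 0, 0], "twist": [0, 0, 0.4], "jaw": 1},
    {"travel": [0, 0, 0], "twist": [0, 0, 0.3], "jaw": 1},
    {"travel": [0, 0, 0], "twist": [0, 0, 0], "jaw": 1},
  ],
)

```text
time: 28.45
eef_pos: [0.4501, -0.0143, 0.1072]
eef_rot: [0.999, -0.051, 0.002, 0.001]
force: [4.4, -3.7, -4.1]
gripper_width: 0.0111
finger_force: 51.9
```

```bash
python3 - <<'E'
from h import *
st(); print(np.round(arm.read_state()["torque"],2))
E
```

```text
t 28.45 p [ 0.4501 -0.0143  0.1072] yA -1.673 tilt [ 0.004 -0.001 -1.   ] w 0.0111 F [ 4.4 -3.7 -4.1] q6 1.62
[-0.34 -0.72  0.59]
```

Torque rose from 0.12 to 0.6 N m, so the cap is at its stop. I'm releasing, rising and checking everything.

Request:
apply_moves(
  increments=[
    {"travel": [0, 0, 0], "twist": [0, 0, 0], "jaw": 0},
    {"travel": [0, 0, 0], "twist": [0, 0, 0], "jaw": 0},
    {"travel": [0, 0, -0.4], "twist": [0, 0, 0], "jaw": 0},
    {"travel": [0, 0, -0.9], "twist": [0, 0, 0], "jaw": 0},
    {"travel": [0, 0, -0.9], "twist": [0, 0, 0], "jaw": 0},
    {"travel": [0, 0, -0.9], "twist": [0, 0, 0], "jaw": 0},
    {"travel": [0, 0, -0.9], "twist": [0, 0, 0], "jaw": 0},
    {"travel": [0, 0, 0], "twist": [0, 0, 0], "jaw": 0},
  ],
)

```text
time: 29.45
eef_pos: [0.4498, -0.0138, 0.2292]
eef_rot: [0.999, -0.052, 0.003, -0.0]
force: [-0.1, 0.0, -0.1]
gripper_width: 0.0425
finger_force: 0.0
```

```bash
python3 - <<'E'
from h import *
st(); k=cam("wrist"); wing(k,(.449,-.014)); spots(k,"wrist",["lock_lug","lock_mark","lid_tab"])
for n in("top","side"):
    c=cam(n); spots(c,n,["lock_lug","lock_mark","lid_tab"])
save(c,"s3.png",(180,60,440,270),2.6)
E
```

```text
t 29.45 p [ 0.4498 -0.0138  0.2292] yA -1.676 tilt [ 0.006 -0.    -1.   ] w 0.0425 F [-0.1  0.  -0.1] q6 1.62
wing 949 c [448.5 -14.7] sz [11.9 47. ] dir 3.045 z 0.1093
wrist lid_tab 0.85 [0.521 0.012 0.105] [235 112]
top lock_lug 0.55 [0.583 0.016 0.14 ] [271 194]
top lock_mark 0.45 [ 0.756 -0.301  0.001] [374 147]
side lock_lug 0.65 [ 0.628 -0.182  0.002] [341 293]
side lock_lug 0.62 [0.59  0.023 0.14 ] [309 195]
side lock_mark 0.8 [ 0.613 -0.01   0.078] [320 221]
side lid_tab 0.85 [0.522 0.013 0.108] [283 210]
```

View pics/s3.png

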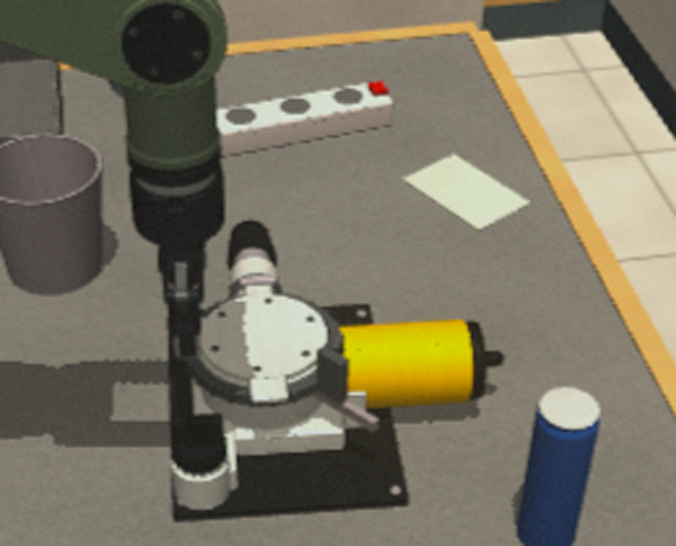

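The picture shows the lid flat at (262,345), the lug at (333,368) in line with the bar at (355,410), and the arm clear. The wing runs along the case's x (direction 3.045, about -0.1 rad), so the cap is at its stop. Handing in.

```bash
python3 -c "
from rig import arm; print(arm.finish_job())"
```

```text
the job is handed in; nothing more can be done
None
```

I handed the job in at about 29.5 s of the 72 s: gear flat in the well, lid shut, collar lug within about 0.02 rad of the pointer bar, and grease cap turned to its stop, done in that order; the hand-in returned no verdict.

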